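# Reset the tripped gearbox test stand

## Robot

A 6-joint arm with a two-finger parallel gripper is mounted at the origin on the work surface. World frame = base frame: x ahead of the robot, y to its left, z up, the work surface at z = 0. Lengths are in m, angles in rad, forces in N, time in s.
With the tool pointing down it reaches from about 0.425 to 1.125 m from the base axis. Payload 14.9 kg.
Tool frame: the origin (TCP) lies at the very end of the fingers, on their centre line; the grasp point (between the pads) lies bot.pinch_z behind it (bot.pinch_z is the distance from the TCP to the grasp point, in m); z points along the fingers, y is the line along which they close (so a half turn about z gives the same grasp; the last joint's range is limited). The gripper opens to 91 mm and grips with 3 to 60 N. Pads are 32 mm wide; open, the fingers measure 118 mm over their backs; the gripper's body (76 mm by 178 mm) begins 60 mm behind the grasp point.
Start: joints at [-1.154, 0.379, 1.734, -0, 1.028, -0.033], TCP at [0.304, -0.63, 0.184] pointing down, gripper open.
Joint ranges: [-2.77, 2.77], [-0.74, 2.19], [0, 2.66], [-1.06, 4.2], [0.31, 2.87], [-3.08, 3.08]. Speed limits (rad/s): [1.89, 1.89, 2.39, 3.14, 3.14, 3.14].

## Interface

Orientations are given as a rotation vector (axis times angle).
In Python, from station import bot gives the robot as it stands.
- The arm moves only by the tool move_arm, never from a script. Its argument "motion" is a list of rows, each a list of 3 entries, a list of its own where there are three numbers: the closure, from 0 (fully open) to 1 (shut), then the shift along the tool's x, y, z in mm, then the turn about the tool's z in degrees. In form: [[hand, [x, y, z], twist], ...]. A call has 1 to 5 rows; each row is the pose to reach, as a shift and turn from the pose commanded when the call began, along the tool's axes at that moment; what a row does not reach only later rows make up. A row lasts 1/12 s, in which the tool goes at most 41.7 mm and 7.16 degrees, less where a joint would pass 70% of its speed; a pose out of reach is approached as far as the arm can. A call with a gripper value outside its range is refused whole. The fingers move at their own pace and stop on an object; "force" is the grip in N (left out, the last holds). Time passes only in rows, so rows that repeat a pose let the fingers close. It gives the time, the measured TCP pose, the force, the opening and the grip force at its end, in the units of the state.
- bot.state(): the state, without advancing time (a new reading comes with each control period).
- bot.snapshot(name): name is "scene" or "top" or "wrist"; returns a dict with "pixels" (400x640x3 uint8, red, green, blue), "fovy" (degrees; the focal length in pixels is half the picture's height over the tangent of half this angle, whatever the lens; pixels are square), "cx", "cy" (the principal point, pixels), "position" and "attitude" of the camera in the world. Camera axes: x right, y up, looking along -z (the intrinsics and any distortion apply to the point x, -y, -z); pixel columns grow to the right and rows downward; lengths in m; the calibration is good to about 2 mm. A picture is of the moment at which its call begins. There is no depth.
- bot.finish_job(): hands the job in; it is judged then, once.
The state is a dict: "time_s": time; "joints": joint angles; "qd": joint speeds; "effort": joint torques, N m; "tool_pos": TCP position; "ee_rot": TCP orientation; "force": force on the tool from outside, world axes, zero at the start; "ft_torque": the same for the moment, N m; "gripper_width": opening from 0.0 (shut) to 1.0 (fully open); "grip_force": force on a finger pad.
Only numpy, scipy, OpenCV 4.12 (cv2) and the standard library are available. Lean on these libraries where they do the work, as an engineer would, in place of code of your own. Each camera call takes 0.05 s, during which the arm holds its last target. There are 200 camera calls.

## Task

The gearbox test stand has tripped. With the fingertips, push the red shutter open, reach into the well under it, press the sunken red reset key all the way down and keep it down for a good second, then let it come up and push the red shutter fully closed again. Leave the green unit's shutter and key alone, and neither lift nor move the parts and tools lying about.

Things in the scene. Friction and masses are not known exactly. Their poses are not given: they have to be found in the camera images.
- reset_unit: Fixed grey fault-reset unit with red shutter, 130 (x) x 190 (y) x 75 mm high; an 8 mm red lamp dome at its +y end. Origin: centre of underside; z up; knobbed front faces -x; the shutter slides along y. In its top, centred at y = -50 mm, a 60 x 60 mm square well, sides along x and y, the key at its bottom. Guide ribs along y at x = +-47 mm, 6 mm wide, 9 mm high.
- reset_well (a point): Centre of the mouth of the red unit's well, 75 mm above the table, level with the unit's top. Axes as the unit's. The key's top lies 30 mm below.
- reset_shutter (a joint): Slide of the red shutter along its unit's +y, m: 0 = fully closed (centred over the well), 0.085 = fully open; stops at both ends. Above 0.068 the well is quite clear. About 1.5 N moves it; it stays where left. Starts up to 20 mm open.
- reset_shutter_mid (a point): Top face of the red shutter's plate midway between its ribs, 82 mm above the table; moves with the shutter; axes as the unit's. Plate 84 (x) x 76 (y) x 5 mm; at each y end a rib along x, 6 mm thick, 12 mm above the plate, 64 mm free between them: closed fingertips fit there and push a rib, to +y to open, to -y to close.
- reset_key (a joint): Travel of the red key straight down, m: 0 = up, 0.006 = fully down (stop). Spring: 1.6 N starts it, 6.4 N puts it fully down; it comes back up by itself.
- reset_key_top (a point): Centre of the flat top of the round red key, 36 mm across, in the well; 45 mm above the table when up.
- start_unit: Fixed grey start unit with green shutter, 130 (x) x 190 (y) x 75 mm high; an 8 mm green lamp dome at its +y end. Origin: centre of underside; z up; knobbed front faces -x; the shutter slides along y. In its top, centred at y = -50 mm, a 60 x 60 mm square well, sides along x and y, the key at its bottom. Guide ribs along y at x = +-47 mm, 6 mm wide, 9 mm high.
- start_shutter (a joint): Slide of the green shutter along its unit's +y, m: 0 = fully closed (centred over the well), 0.085 = fully open; stops at both ends. Above 0.068 the well is quite clear. About 1.5 N moves it; it stays where left. Starts up to 20 mm open.
- start_shutter_mid (a point): Top face of the green shutter's plate midway between its ribs, 82 mm above the table; moves with the shutter; axes as the unit's. Plate 84 (x) x 76 (y) x 5 mm; at each y end a rib along x, 6 mm thick, 12 mm above the plate, 64 mm free between them: closed fingertips fit there and push a rib, to +y to open, to -y to close.
- start_key (a joint): Travel of the green key straight down, m: 0 = up, 0.006 = fully down (stop). Spring: 1.6 N starts it, 6.4 N puts it fully down; it comes back up by itself.
- start_key_top (a point): Centre of the flat top of the round green key, 36 mm across, in the well; 45 mm above the table when up.
- gear: Loose steel gear, 68 mm across, 32 mm high with its hub. Origin: centre of the underside.
- bearing: Loose dark steel bearing ring, 60 mm across, 18 mm high. Origin: centre of the underside.
- socket: Loose steel wrench socket standing up, 28 mm across, 50 mm high. Origin: centre of the underside.
- screwdriver: Loose screwdriver lying on the table, lengthwise along its own x. Origin on its underside.
- wrench: Loose spanner lying on the table, lengthwise along its own x. Origin on its underside.
- hammer: Loose hammer lying on the table, lengthwise along its own x. Origin on its underside.
- fork: Loose brass shift fork lying flat, about 115 x 90 x 12 mm. Origin: middle of the underside.
- cover: Loose black plastic gearbox cover, 110 x 130 x 53 mm. Origin: centre of the underside.

How it is judged:
By the outcome, as a careful person would: the job done as asked, in the order asked, and still so for the second after the job is handed in, with the robot touching nothing.
It also fails if it takes over 51 s, if anything falls off the work surface, if the arm or the gripper's body presses on something with over 40 N, if the wrist force passes 120 N, or if a joint passes its speed limit or range.

## Working session

There is one attempt and no reset: what is moved stays moved. The work goes in short steps, Python scripts to look and compute and a tool call to move; the robot and the scene stay as the last step left them, time stands still between calls to the robot, and variables do not carry over. Pictures are saved under pics/ and viewed, at most 10 in all, crops included, and the job is handed in when it is done.

Besides the shell and the picture viewer there is one more tool, called after "Emit:" as name(argument=value, ...) on one line, values as JSON. move_arm: Moves the arm, as the interface text tells. Its arguments: {"type":"object","properties":{"motion":{"type":"array","items":{"type":"array"}},"force":{"type":"number"}},"required":["motion"]}

```bash
mkdir -p pics; ls; cat > h.py <<'E'
import numpy as np, cv2, pickle
from scipy.spatial.transform import Rotation as R
from station import bot
def snap(n,f):
    s=bot.snapshot(n); cv2.imwrite(f'pics/{f}.png',s['pixels'][:,:,::-1]); pickle.dump(s,open(f'{f}.pkl','wb')); return s
def att(s):
    a=np.array(s['attitude'],float)
    return a if a.shape==(3,3) else (R.from_rotvec(a).as_matrix() if a.size==3 else R.from_quat(a).as_matrix())
def ray(s,u,v,z):
    f=200/np.tan(np.radians(s['fovy'])/2)
    d=att(s)@np.array([(u-s['cx'])/f,-(v-s['cy'])/f,-1]); p=np.array(s['position'])
    return p+d*(z-p[2])/d[2]
E
python3 - <<'E'
from h import *
for n in ('top','scene'):
    s=snap(n,n+'1'); print({k:v for k,v in s.items() if k!='pixels'})
print(bot.state())
E
```

```text
pics
{'fovy': 42.20134984610354, 'cx': 319.6216259281418, 'cy': 193.41222065422542, 'position': array([0.48838243, 0.0139456 , 1.56070551]), 'attitude': array([ 0.06203542, -0.06077271, -1.59482932])}
{'fovy': 51.90628703558203, 'cx': 315.58033132184727, 'cy': 199.2053706674412, 'position': array([ 1.31302877, -0.01923222,  0.88145032]), 'attitude': array([0.59106494, 0.5502044 , 1.47663704])}
{'time_s': 0.1, 'joints': array([-1.15427835e+00,  3.79353594e-01,  1.73471695e+00,  7.60222570e-06,
        1.02849353e+00, -3.33113113e-02]), 'qd': array([ 9.00971673e-05, -5.10743151e-04, -5.54534078e-03,  1.25154179e-03,
        1.96870526e-04, -7.93378712e-04]), 'effort': array([ 3.17127124e-03, -7.65034318e+01, -4.35298240e+01,  6.53093937e-02,
        3.98560578e-02, -1.61442836e-05]), 'tool_pos': array([ 0.30420392, -0.63002227,  0.18355832]), 'ee_rot': array([-3.06153635e+00, -7.00428941e-01,  2.80457921e-04]), 'force': array([ 0.32600603, -0.10139259,  0.53324548]), 'ft_torque': array([-0.0009683 , -0.0197025 , -0.03420529]), 'grip_force': 0.0, 'gripper_width': 0.9965748500685836}
```

View pics/top1.png

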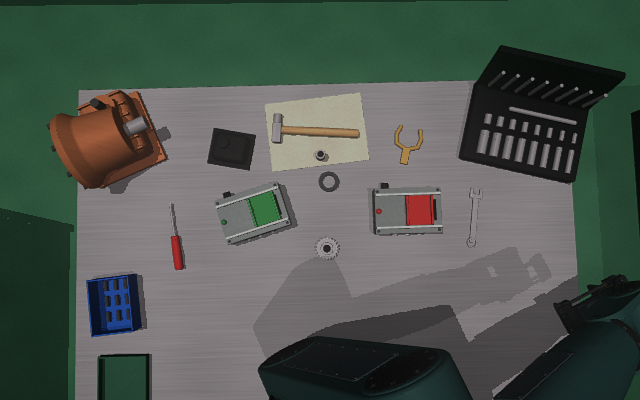

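View pics/scene1.png

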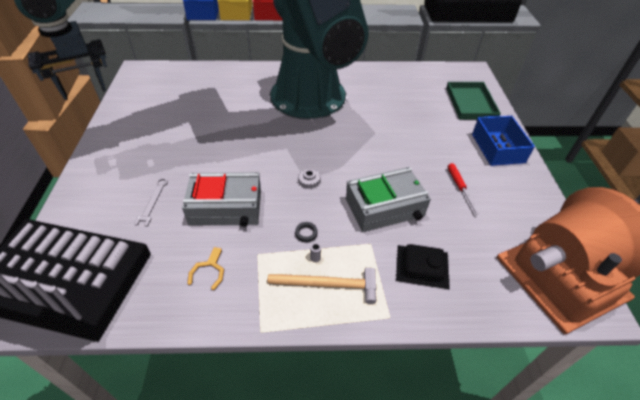

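The top view shows the red unit at about (405,210): red plate on the right, lamp at (379,211) on the left, so unit +y ≈ world +y. The green unit is at (255,212), gear at (327,248), bearing at (329,182) and wrench at (474,215). Next I'll measure the red plate.

```bash
python3 - <<'E'
from h import *
s=pickle.load(open('top1.pkl','rb')); im=s['pixels'].astype(int)
m=((im[:,:,0]>130)&(im[:,:,1]<80)&(im[:,:,2]<80)).astype(np.uint8)
n,l,st,c=cv2.connectedComponentsWithStats(m)
for i in range(1,n):
    if st[i,4]>8:print(st[i],c[i],ray(s,*c[i],.082))
m[:, :385]=0;m[:,450:]=0
ct=max(cv2.findContours(m,0,1)[0],key=cv2.contourArea); r=cv2.minAreaRect(ct); print(r)
for p in cv2.boxPoints(r): print(ray(s,*p,.082))
p=[ray(s,*q,.075) for q in ((374,187),(441,187),(441,234),(373,234))];print(p)
cv2.imwrite('pics/c1.png',cv2.resize(s['pixels'][170:250,350:460,::-1],None,fx=7,fy=7,interpolation=cv2.INTER_CUBIC))
E
```

```text
[ 73 116  40  19 182] [ 90.56043956 123.63186813] [0.8229267  0.67144963 0.082     ]
[ 50 127   8  12  47] [ 53.21276596 132.21276596] [0.80049127 0.77923242 0.082     ]
[ 81 136  41  17 105] [103.33333333 144.16190476] [0.76191727 0.63400469 0.082     ]
[ 56 147  13  15  55] [ 61.70909091 154.72727273] [0.73416023 0.75374239 0.082     ]
[406 195  25  30 681] [418.1835536  209.66079295] [ 0.55031638 -0.26633502  0.082     ]
[431 195   3  29  52] [431.94230769 208.82692308] [ 0.55171755 -0.30567132  0.082     ]
[377 209   4   4  13] [378.38461538 210.61538462] [ 0.55042257 -0.1527245   0.082     ]
[171 236  10  34 187] [175.50802139 252.69518717] [0.44536511 0.42672119 0.082     ]
((418.04949951171875, 209.58863830566406), (29.60579490661621, 23.294130325317383), 87.39744567871094)
[ 0.59218652 -0.23240104  0.082     ]
[ 0.59355648 -0.29903397  0.082     ]
[ 0.50905858 -0.29937454  0.082     ]
[ 0.50770139 -0.2330372   0.082     ]
[array([ 0.61897852, -0.14319175,  0.075     ]), array([ 0.61415986, -0.33584399,  0.075     ]), array([ 0.4794638 , -0.33004004,  0.075     ]), array([ 0.48428882, -0.1358858 ,  0.075     ])]
```

View pics/c1.png

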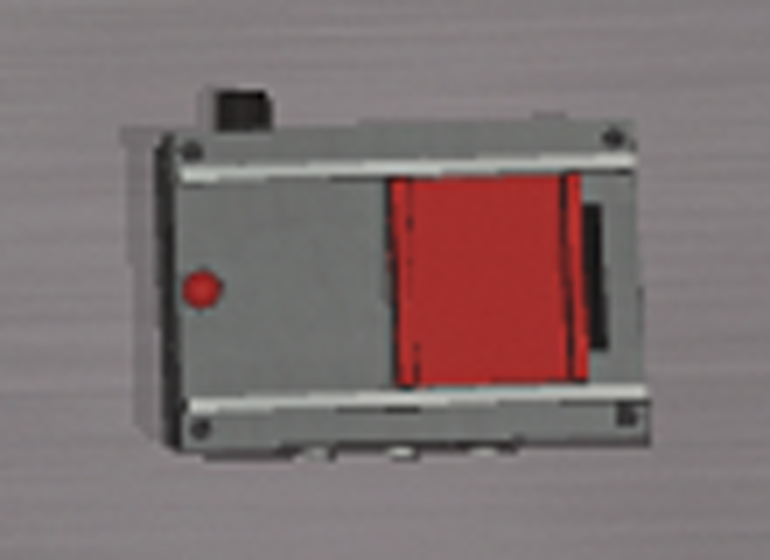

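```bash
cat >> h.py <<'E'
def tcp():
    st=bot.state(); M=R.from_rotvec(st['ee_rot']).as_matrix(); return np.array(st['tool_pos']),M,st
def go(target,ang):  # shift in tool axes (mm), twist deg so tool x lies at world angle ang
    p,M,st=tcp(); a=np.degrees(np.arctan2(M[1,0],M[0,0]))
    print('pos',p.round(4),'ang',round(a,1),'shift mm',(M.T@(np.array(target)-p)*1000).round(1),'twist',round(-(ang-a),1),'F',st['force'].round(1))
E
python3 - <<'E'
from h import *
s=pickle.load(open('top1.pkl','rb'))
P=lambda x,y,z:ray(s,350+(x+.5)/7-.5,170+(y+.5)/7-.5,z)
tl,bl,tr,br=[P(*q,.075) for q in((165,135),(180,450),(634,125),(648,443))]
print(tl,bl,tr,br,(tl+bl+tr+br)/4,np.linalg.norm(tl-tr),np.linalg.norm(tl-bl))
y=(tl-tr+bl-br);print('yaw',np.degrees(np.arctan2(-y[0],y[1])))
x=tl-bl+tr-br;print(np.degrees(np.arctan2(x[1],x[0])))
g=[P(*q,.084) for q in((180,174),(190,405),(636,160),(648,390))];y=g[0]-g[2]+g[1]-g[3];print('ribyaw',np.degrees(np.arctan2(-y[0],y[1])),np.mean(g,0))
r=[P(*q,.094) for q in((388,178),(400,385),(580,175),(590,380))];print(np.mean(r,0),r)
print('lamp',P(201,289,.081), 'pinch',bot.pinch_z)
go([0.55,-.26,.15],0)
E
```

```text
[ 0.61367904 -0.1405502   0.075     ] [ 0.48453333 -0.14242696  0.075     ] [ 0.61298463 -0.33332678  0.075     ] [ 0.48263551 -0.33344309  0.075     ] [ 0.54845813 -0.23743676  0.075     ] 0.19277782930066115 0.12915934216962346
yaw -0.3869843898556209
0.4400577538458858
ribyaw 0.38952211792878727 [ 0.55036515 -0.23876028  0.084     ]
[ 0.55026831 -0.26780115  0.094     ] [array([ 0.59233457, -0.22833265,  0.094     ]), array([ 0.5085111 , -0.23001763,  0.094     ]), array([ 0.59161009, -0.30614361,  0.094     ]), array([ 0.50861746, -0.30671071,  0.094     ])]
lamp [ 0.54978126 -0.15253169  0.081     ] pinch 0.0188
pos [ 0.3042 -0.63    0.1836] ang 25.8 shift mm [ 382.2 -226.3   33.8] twist 25.8 F [ 0.3 -0.1  0.5]
```

Emit:
move_arm(motion=[[1, [36, -21, 0], 6], [1, [72, -42, 0], 12], [1, [108, -63, 0], 18], [1, [144, -85, 0], 24], [1, [180, -107, 0], 25.8]], force=20)

```text
time_s: 0.52
tool_pos: [0.4199, -0.4548, 0.1839]
ee_rot: [-3.141, 0.011, 0.0]
force: [0.8, -0.0, -0.1]
gripper_width: 0.666
grip_force: 0.0
```

```bash
python3 -c "
from h import *
go([0.55,-.268,.13],0)"
```

```text
pos [ 0.4199 -0.4548  0.1839] ang -0.4 shift mm [ 128.8 -187.8   53.9] twist -0.4 F [ 0.8 -0.  -0.1]
```

Emit:
move_arm(motion=[[1, [22, -32, 0], 0], [1, [44, -64, 0], 0], [1, [67, -97, 0], 0], [1, [90, -130, 10], 0], [1, [112, -160, 25], 0]])

```text
time_s: 0.93
tool_pos: [0.533, -0.2951, 0.1601]
ee_rot: [3.14, -0.001, 0.003]
force: [0.4, 0.3, 0.0]
gripper_width: 0.3
grip_force: 0.0
```

Emit:
move_arm(motion=[[1, [17, -28, 20], 0], [1, [17, -28, 30], 0], [1, [17, -28, 30], 0]])

```text
time_s: 1.18
tool_pos: [0.5476, -0.2667, 0.1266]
ee_rot: [-3.14, -0.003, 0.005]
force: [-0.5, 0.2, -0.5]
gripper_width: 0.083
grip_force: 0.0
```

```bash
python3 -c "
from h import *
go([0.55,-.268,.086],0)
s=snap('wrist','w1'); print(s['position'],s['attitude'],s['fovy'],s['cx'],s['cy'])
snap('top','t2')
cv2.imwrite('pics/t2c.png',cv2.resize(cv2.imread('pics/t2.png')[160:260,340:480],None,fx=5,fy=5))"
```

```text
pos [ 0.5476 -0.2667  0.1266] ang 0.1 shift mm [ 2.5  1.3 40.6] twist 0.1 F [-0.5  0.2 -0.5]
[ 0.62960738 -0.26667558  0.32708036] [-0.22935362  0.22977621 -1.55538318] 65.34525999268936 314.02645121684816 198.20891894842717
```

View pics/w1.png

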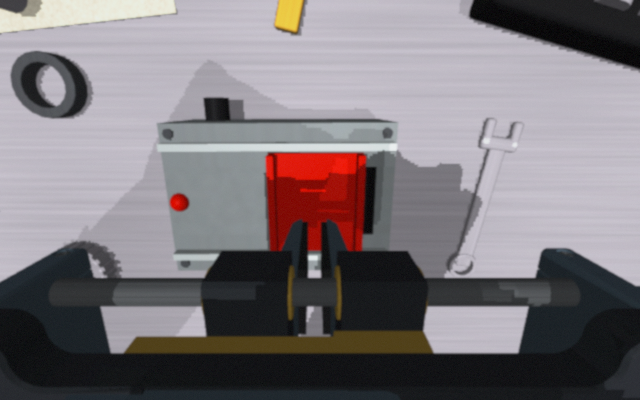

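The wrist view shows the nearly closed fingers between the red ribs (columns 272 and 361, fingers about 295–340). The well gap is at (370,200). I'll descend between the ribs and push to +y (tool −y).

Emit:
move_arm(motion=[[1, [2, 1, 15], 0], [1, [2, 1, 30], 0], [1, [2, 1, 38], 0], [1, [2, 1, 40], 0], [1, [2, 1, 40], 0]])

```text
time_s: 1.7
tool_pos: [0.55, -0.2703, 0.0888]
ee_rot: [-3.141, 0.002, 0.001]
force: [-0.2, -0.1, -1.0]
gripper_width: 0.005
grip_force: 0.0
```

```bash
python3 -c "
from h import *
go([0.55,-.250,.086],0)
s=pickle.load(open('w1.pkl','rb'))
for u in(266,275,357,366): print(u,ray(s,u,200,.094))
for q in ((364,168),(378,168),(363,233),(373,233)): print(q,ray(s,*q,.075))
for q in ((158,123),(396,123)): print(q,ray(s,*q,.075))
"
```

```text
pos [ 0.55   -0.2703  0.0888] ang -0.1 shift mm [  0.  -20.3   2.8] twist -0.1 F [-0.2 -0.1 -1. ]
266 [ 0.55780318 -0.22917129  0.094     ]
275 [ 0.55782662 -0.23621002  0.094     ]
357 [ 0.55804016 -0.30032647  0.094     ]
366 [ 0.5580636  -0.30736207  0.094     ]
(364, 168) [ 0.57967934 -0.30763354  0.075     ]
(378, 168) [ 0.57971667 -0.31911401  0.075     ]
(363, 233) [ 0.52207238 -0.30960183  0.075     ]
(373, 233) [ 0.52210223 -0.31833495  0.075     ]
(158, 123) [ 0.61509855 -0.14369696  0.075     ]
(396, 123) [ 0.61568814 -0.33103803  0.075     ]
```

Emit:
move_arm(motion=[[1, [0, -10, 2], 0], [1, [0, -20, 2], 0], [1, [0, -28, 2], 0], [1, [0, -36, 2], 0], [1, [0, -44, 2], 0]])

```text
time_s: 2.12
tool_pos: [0.5506, -0.2246, 0.0875]
ee_rot: [3.141, 0.0, 0.001]
force: [0.4, -0.4, -0.7]
gripper_width: 0.008
grip_force: 0.0
```

Emit:
move_arm(motion=[[1, [0, -8, 0], 0], [1, [0, -16, 0], 0], [1, [0, -24, 0], 0], [1, [0, -30, 0], 0], [1, [0, -34, 0], 0]])

```text
time_s: 2.53
tool_pos: [0.5505, -0.1909, 0.0871]
ee_rot: [-3.142, 0.0, 0.0]
force: [0.2, -0.5, 0.4]
gripper_width: 0.003
grip_force: 0.0
```

```bash
python3 -c "
from h import *
go([0.55,-.185,.086],0)
s=snap('wrist','w2')
"
```

```text
pos [ 0.5505 -0.1909  0.0871] ang -0.0 shift mm [-0.5 -5.9  1.1] twist -0.0 F [ 0.2 -0.5  0.4]
```

View pics/w2.png

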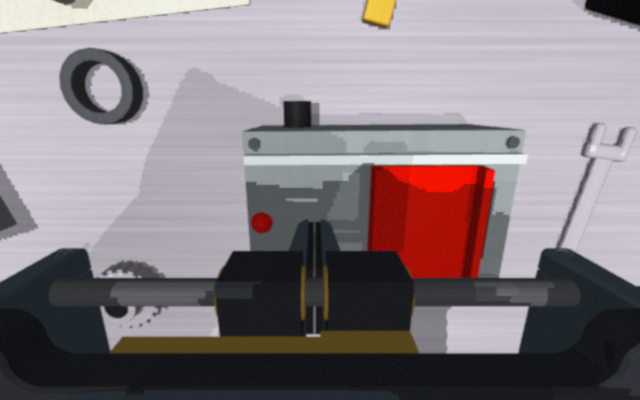

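The fingers (tips near (315,235)) are now left of the red plate (columns 372–492). No dark well gap shows, so the shutter was not carried along and seems to have closed. I'll measure before doing anything else.

```bash
python3 -c "
from h import *
s=pickle.load(open('w2.pkl','rb'))
A=att(s);f=200/np.tan(np.radians(s['fovy'])/2)
def pr(s,p):
    A=att(s);d=A.T@(np.array(p)-s['position']); return s['cx']+f*d[0]/-d[2], s['cy']-f*d[1]/-d[2]
print(s['position'])
p,M,st=tcp(); print('tcp px',pr(s,p))
for q in((370,200),(378,200),(482,200),(491,200)):print(q,ray(s,*q,.094))
for q in((245,131),(525,131)):print(q,ray(s,*q,.075))
print('lamp',ray(s,261,222,.08))
snap('top','t3'); snap('scene','s3')
a=cv2.imread('pics/t3.png')[150:260,340:480]; b=cv2.imread('pics/s3.png')[140:250,150:290]
cv2.imwrite('pics/c3.png',cv2.resize(np.hstack([a,b]),None,fx=2.8,fy=2.8,interpolation=cv2.INTER_CUBIC))
"
```

```text
[ 0.63178946 -0.19067566  0.28789411]
tcp px (np.float64(313.5869605141207), np.float64(228.19181329206103))
(370, 200) [ 0.57290558 -0.22730656  0.094     ]
(378, 200) [ 0.57290864 -0.23250699  0.094     ]
(482, 200) [ 0.57294838 -0.30013873  0.094     ]
(491, 200) [ 0.57295182 -0.30599377  0.094     ]
(245, 131) [ 0.61534045 -0.14471974  0.075     ]
(525, 131) [ 0.61549449 -0.33221547  0.075     ]
lamp [ 0.55224897 -0.15323187  0.08      ]
```

View pics/c3.png

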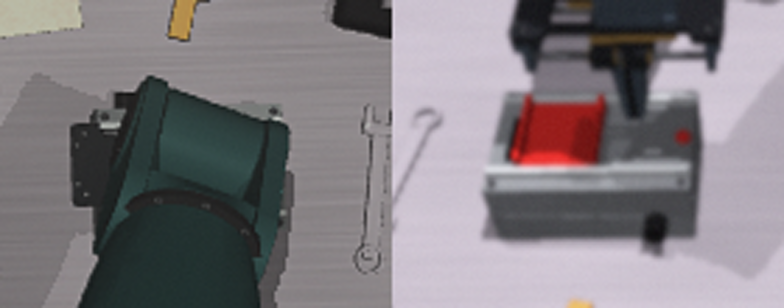

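The crops show the fingertips over grey, beside the lamp, with the shutter unmoved at y≈−0.267. So the tips passed over the rib and must be higher than reported. I'll check the tip height in the scene and wrist views.

```bash
python3 -c "
from h import *
def pr(s,p):
    f=200/np.tan(np.radians(s['fovy'])/2);d=att(s).T@(np.array(p)-s['position']); return np.round((s['cx']+f*d[0]/-d[2], s['cy']-f*d[1]/-d[2]),1)
s=pickle.load(open('s3.pkl','rb'));w=pickle.load(open('w2.pkl','rb'))
p,M,st=tcp();print(p,st['gripper_width'])
for z in(.075,.087,.095,.105,.115):print(z,pr(s,[p[0],p[1],z]),pr(w,[p[0],p[1],z]))
for n,q in dict(lamp=(.5505,-.153,.08),c1=(.6155,-.143,.075),c2=(.6155,-.333,.075),rib1=(.5925,-.230,.094),rib2=(.5925,-.306,.094)).items():print(n,pr(s,q))
a=cv2.imread('pics/s3.png')[135:235,170:280];b=cv2.imread('pics/w2.png')[130:270,230:400]
cv2.imwrite('pics/c4.png',np.hstack([cv2.resize(a,(440,400),interpolation=2),cv2.resize(b,(350,400),interpolation=2)]))
"
```

```text
[ 0.55052347 -0.19155347  0.08714881] 0.0060282351402211045
0.075 [239.  188.9] [314.8 221.8]
0.087 [238.4 185.8] [314.9 228. ]
0.095 [238.1 183.7] [314.9 232.5]
0.105 [237.6 181.1] [315.  238.6]
0.115 [237.1 178.4] [315.1 245.4]
lamp [253.2 187.6]
c1 [255.4 207.1]
c2 [181.2 207.7]
rib1 [221.5 195.8]
rib2 [191.8 196. ]
```

View pics/c4.png

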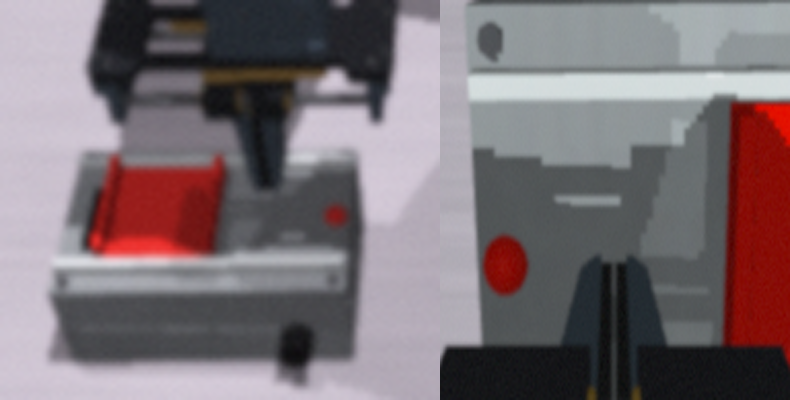

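```bash
python3 -c "
from h import *
s=pickle.load(open('s3.pkl','rb'));w=pickle.load(open('w2.pkl','rb'))
for z in np.arange(.08,.131,.005):print(round(z,3),'scene',ray(s,236.5,181.5,z).round(4),'wrist',ray(w,314,222,z).round(4))
# shadow/FK check: joints
print(bot.state()['joints'], [k for k in dir(bot) if k[0]!='_'])
"
```

```text
0.08 scene [ 0.5275 -0.1999  0.08  ] wrist [ 0.5523 -0.1909  0.08  ]
0.085 scene [ 0.5324 -0.1988  0.085 ] wrist [ 0.5542 -0.1909  0.085 ]
0.09 scene [ 0.5373 -0.1977  0.09  ] wrist [ 0.5561 -0.1909  0.09  ]
0.095 scene [ 0.5422 -0.1965  0.095 ] wrist [ 0.558  -0.1909  0.095 ]
0.1 scene [ 0.5471 -0.1954  0.1   ] wrist [ 0.5599 -0.1909  0.1   ]
0.105 scene [ 0.552  -0.1943  0.105 ] wrist [ 0.5618 -0.1909  0.105 ]
0.11 scene [ 0.5569 -0.1932  0.11  ] wrist [ 0.5637 -0.1909  0.11  ]
0.115 scene [ 0.5618 -0.192   0.115 ] wrist [ 0.5657 -0.1909  0.115 ]
0.12 scene [ 0.5667 -0.1909  0.12  ] wrist [ 0.5676 -0.1909  0.12  ]
0.125 scene [ 0.5716 -0.1898  0.125 ] wrist [ 0.5695 -0.1909  0.125 ]
0.13 scene [ 0.5765 -0.1887  0.13  ] wrist [ 0.5714 -0.1909  0.13  ]
[-3.74819815e-01  3.34112555e-01  2.01316417e+00 -2.48257076e-05
  7.94295578e-01  1.19611326e+00] ['MotionError', 'finish_job', 'pinch_z', 'snapshot', 'state']
```

Triangulating the visible tip edge gives a real tip height of about 0.12 m against the reported 0.087, with x and y agreeing. The tips therefore sit roughly 30 mm higher than the reported TCP. I'll go back between the ribs and descend in small steps, watching force.

Emit:
move_arm(motion=[[1, [0, 15, -5], 0], [1, [0, 32, -5], 0], [1, [0, 50, -5], 0], [1, [0, 68, -5], 0], [1, [0, 77, -5], 0]])

```text
time_s: 3.1
tool_pos: [0.5505, -0.2715, 0.0926]
ee_rot: [3.141, -0.003, 0.001]
force: [0.6, 0.1, 0.4]
gripper_width: 0.005
grip_force: 0.0
```

Emit:
move_arm(motion=[[1, [0, 0, 6], 0], [1, [0, 0, 12], 0], [1, [0, 0, 18], 0], [1, [0, 0, 23], 0], [1, [0, 0, 23], 0]])

```text
time_s: 3.52
tool_pos: [0.5497, -0.2677, 0.0676]
ee_rot: [-3.141, -0.0, 0.003]
force: [-0.4, -0.4, 0.9]
gripper_width: 0.001
grip_force: 0.0
```

```bash
python3 -c "
from h import *
go([0.55,-.268,.058],0)
s=snap('scene','s5');w=snap('wrist','w5')
a=cv2.imread('pics/s5.png')[135:235,170:280];b=cv2.imread('pics/w5.png')[130:270,230:400]
cv2.imwrite('pics/c5.png',np.hstack([cv2.resize(a,(440,400),interpolation=2),cv2.resize(b,(350,400),interpolation=2)]))
"
```

```text
pos [ 0.5497 -0.2677  0.0676] ang 0.0 shift mm [0.3 0.3 9.6] twist 0.0 F [-0.4 -0.4  0.9]
```

View pics/c5.png

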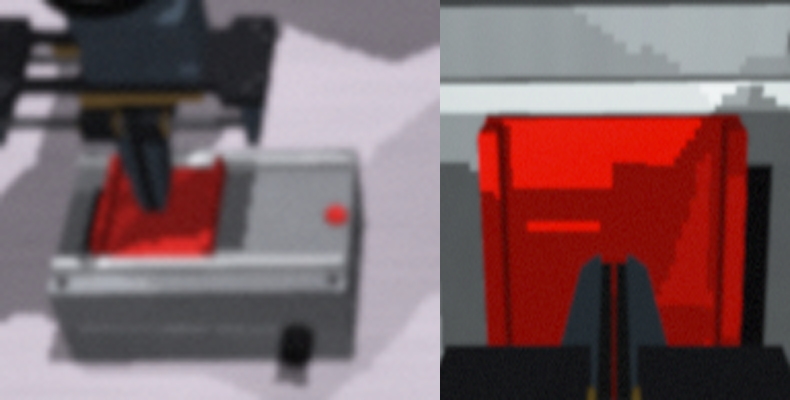

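```bash
python3 -c "
from h import *
s=pickle.load(open('s3.pkl','rb'));w=pickle.load(open('w2.pkl','rb'));t=pickle.load(open('s5.pkl','rb'))
for z in np.arange(.12,.221,.01):print(round(z,3),'prong',ray(s,263.7,165,z).round(3),'prong@s5',ray(t,170+254/4,135+140/4,z).round(3),'w5tip',ray(pickle.load(open('w5.pkl','rb')),314,222,z-.03).round(3),'s5tip',ray(t,208,187,z-.03).round(3))
"
```

```text
0.12 prong [ 0.505 -0.125  0.12 ] prong@s5 [ 0.524 -0.203  0.12 ] w5tip [ 0.563 -0.268  0.09 ] s5tip [ 0.557 -0.271  0.09 ]
0.13 prong [ 0.516 -0.123  0.13 ] prong@s5 [ 0.534 -0.201  0.13 ] w5tip [ 0.567 -0.268  0.1  ] s5tip [ 0.567 -0.267  0.1  ]
0.14 prong [ 0.527 -0.122  0.14 ] prong@s5 [ 0.545 -0.198  0.14 ] w5tip [ 0.571 -0.268  0.11 ] s5tip [ 0.576 -0.264  0.11 ]
0.15 prong [ 0.537 -0.12   0.15 ] prong@s5 [ 0.555 -0.196  0.15 ] w5tip [ 0.574 -0.268  0.12 ] s5tip [ 0.586 -0.261  0.12 ]
0.16 prong [ 0.548 -0.119  0.16 ] prong@s5 [ 0.565 -0.194  0.16 ] w5tip [ 0.578 -0.268  0.13 ] s5tip [ 0.595 -0.258  0.13 ]
0.17 prong [ 0.558 -0.118  0.17 ] prong@s5 [ 0.576 -0.191  0.17 ] w5tip [ 0.582 -0.268  0.14 ] s5tip [ 0.605 -0.255  0.14 ]
0.18 prong [ 0.569 -0.116  0.18 ] prong@s5 [ 0.586 -0.189  0.18 ] w5tip [ 0.586 -0.268  0.15 ] s5tip [ 0.614 -0.252  0.15 ]
0.19 prong [ 0.58  -0.115  0.19 ] prong@s5 [ 0.597 -0.186  0.19 ] w5tip [ 0.59  -0.268  0.16 ] s5tip [ 0.624 -0.248  0.16 ]
0.2 prong [ 0.59  -0.114  0.2  ] prong@s5 [ 0.607 -0.184  0.2  ] w5tip [ 0.594 -0.268  0.17 ] s5tip [ 0.633 -0.245  0.17 ]
0.21 prong [ 0.601 -0.112  0.21 ] prong@s5 [ 0.617 -0.181  0.21 ] w5tip [ 0.597 -0.268  0.18 ] s5tip [ 0.643 -0.242  0.18 ]
0.22 prong [ 0.611 -0.111  0.22 ] prong@s5 [ 0.628 -0.179  0.22 ] w5tip [ 0.601 -0.268  0.19 ] s5tip [ 0.653 -0.239  0.19 ]
```

Emit:
move_arm(motion=[[1, [0, 0, 3], 0], [1, [0, 0, 6], 0], [1, [0, 0, 8], 0], [1, [0, 0, 9], 0], [1, [0, 0, 9], 0]])

```text
time_s: 4.03
tool_pos: [0.5503, -0.2686, 0.0598]
ee_rot: [-3.141, 0.001, 0.001]
force: [0.6, 0.2, -0.1]
gripper_width: 0.01
grip_force: 0.0
```

The body-to-tip distance (~79 mm) matches the spec, so the reported z simply reads about 33 mm low. I'll lower a little more and push.

Emit:
move_arm(motion=[[1, [0, 0, 3], 0], [1, [0, 0, 5], 0], [1, [0, 0, 6], 0], [1, [0, 0, 6], 0]])

```text
time_s: 4.37
tool_pos: [0.5503, -0.2687, 0.0538]
ee_rot: [-3.141, 0.001, 0.001]
force: [0.1, 0.0, -1.0]
gripper_width: 0.002
grip_force: 0.0
```

Emit:
move_arm(motion=[[1, [0, -8, 0], 0], [1, [0, -16, 0], 0], [1, [0, -22, 0], 0], [1, [0, -28, 0], 0], [1, [0, -34, 0], 0]])

```text
time_s: 4.78
tool_pos: [0.5504, -0.234, 0.0542]
ee_rot: [3.141, -0.0, -0.0]
force: [-1.9, -2.1, -1.0]
gripper_width: 0.006
grip_force: 0.8
```

Force −2.1 N in y: the rib is being pushed. I'll continue.

Emit:
move_arm(motion=[[1, [0, -8, 0], 0], [1, [0, -16, 0], 0], [1, [0, -24, 0], 0], [1, [0, -31, 0], 0], [1, [0, -37, 0], 0]])

```text
time_s: 5.2
tool_pos: [0.5504, -0.1968, 0.0541]
ee_rot: [-3.142, 0.0, 0.0]
force: [-1.8, -1.8, 0.2]
gripper_width: 0.007
grip_force: 0.8
```

Emit:
move_arm(motion=[[1, [0, -3, 0], 0], [1, [0, -6, 0], 0], [1, [0, -8, 0], 0], [1, [0, -9, 0], 0]])

```text
time_s: 5.53
tool_pos: [0.5505, -0.1886, 0.0542]
ee_rot: [3.142, -0.001, 0.0]
force: [-1.7, -1.7, -0.3]
gripper_width: 0.005
grip_force: 0.8
```

```bash
python3 -c "
from h import *
go([0.55,-.185,.053],0)
w=snap('wrist','w6')
"
```

```text
pos [ 0.5505 -0.1886  0.0542] ang -0.0 shift mm [-0.5 -3.6  1.2] twist -0.0 F [-1.7 -1.7 -0.3]
```

View pics/w6.png

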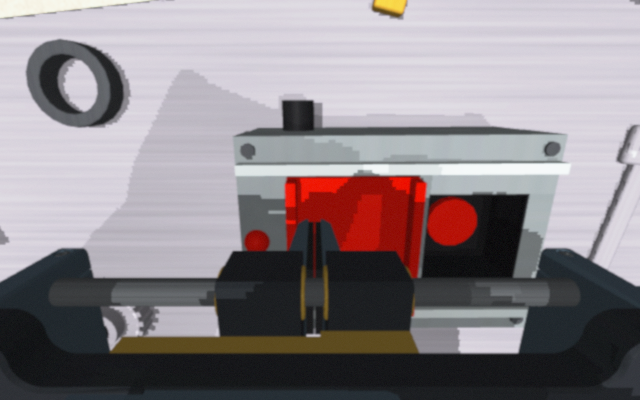

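The shutter is carried to +y (red plate columns 287–425). The key is visible at (452,222) and the well's right edge is at column 527. Next, how far open it is.

```bash
python3 -c "
from h import *
w=pickle.load(open('w6.pkl','rb'));print(w['position'])
for u,z in((287,.094),(297,.094),(417,.094),(425,.094),(426,.077),(526,.075),(428,.075)):print(u,z,ray(w,u,200,z).round(4))
for q in((452,222),(427,222),(477,222)):print(ray(w,*q,.045).round(4))
"
```

```text
[ 0.63181743 -0.18840118  0.25491067]
287 0.094 [ 0.5829 -0.174   0.094 ]
297 0.094 [ 0.5829 -0.1794  0.094 ]
417 0.094 [ 0.583  -0.2441  0.094 ]
425 0.094 [ 0.583  -0.2485  0.094 ]
426 0.077 [ 0.5778 -0.2554  0.077 ]
526 0.075 [ 0.5772 -0.3165  0.075 ]
428 0.075 [ 0.5772 -0.2574  0.075 ]
[ 0.5516 -0.2879  0.045 ]
[ 0.5516 -0.2699  0.045 ]
[ 0.5516 -0.3058  0.045 ]
```

Emit:
move_arm(motion=[[1, [0, -2, 0], 0], [1, [0, -4, 0], 0], [1, [0, -6, 0], 0], [1, [0, -6, 0], 0]])

```text
time_s: 5.92
tool_pos: [0.5505, -0.1825, 0.0541]
ee_rot: [-3.142, 0.001, -0.0]
force: [-0.2, -0.1, 0.1]
gripper_width: 0.008
grip_force: 0.1
```

Emit:
move_arm(motion=[[1, [0, 5, 0], 0], [1, [0, 5, -12], 0], [1, [0, 5, -24], 0], [1, [0, 5, -34], 0], [1, [0, 5, -34], 0]])

```text
time_s: 6.33
tool_pos: [0.552, -0.1884, 0.0911]
ee_rot: [3.14, -0.001, 0.006]
force: [0.4, -0.2, -0.9]
gripper_width: 0.006
grip_force: 0.0
```

Emit:
move_arm(motion=[[1, [0, 20, 0], 0], [1, [0, 45, 0], 0], [1, [0, 70, 0], 0], [1, [0, 90, 0], 0], [1, [1, 100, 0], 0]])

```text
time_s: 6.75
tool_pos: [0.5515, -0.2898, 0.0886]
ee_rot: [3.141, -0.003, 0.001]
force: [0.8, 0.5, -1.2]
gripper_width: 0.006
grip_force: 0.0
```

```bash
python3 -c "
from h import *
go([0.551,-.288,.015],0)
w=snap('wrist','w7')
"
```

```text
pos [ 0.5515 -0.2898  0.0886] ang -0.1 shift mm [-0.6 -1.8 73.6] twist -0.1 F [ 0.8  0.5 -1.2]
```

View pics/w7.png

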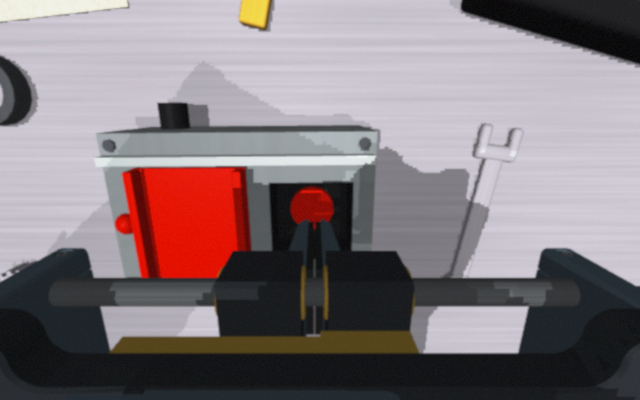

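The shutter is open, and the fingers at (314,230) are centred over the well (columns 270–352) with the key at (312,205). I'll descend into the well, then feel for the key.

Emit:
move_arm(motion=[[1, [0, -1, 15], 0], [1, [0, -1, 30], 0], [1, [0, -1, 45], 0], [1, [0, -1, 58], 0], [1, [0, -1, 63], 0]])

```text
time_s: 7.22
tool_pos: [0.5502, -0.2855, 0.0225]
ee_rot: [-3.14, -0.0, 0.004]
force: [-0.2, 0.5, -0.6]
gripper_width: 0.004
grip_force: 0.0
```

Emit:
move_arm(motion=[[1, [0, 0, 2], 0], [1, [0, 0, 4], 0], [1, [0, 0, 6], 0], [1, [0, 0, 8], 0], [1, [0, 0, 8], 0]])

```text
time_s: 7.63
tool_pos: [0.5515, -0.2868, 0.0172]
ee_rot: [3.141, -0.001, 0.0]
force: [-0.5, -0.1, 0.1]
gripper_width: 0.005
grip_force: 0.0
```

Emit:
move_arm(motion=[[1, [0, 0, 1], 0], [1, [0, 0, 2], 0], [1, [0, 0, 3], 0], [1, [0, 0, 4], 0], [1, [0, 0, 4], 0]])

```text
time_s: 8.05
tool_pos: [0.5516, -0.2869, 0.0132]
ee_rot: [3.141, -0.001, 0.001]
force: [-0.3, -0.9, 2.8]
gripper_width: 0.004
grip_force: 1.6
```

Emit:
move_arm(motion=[[1, [0, 0, 1], 0], [1, [0, 0, 2], 0], [1, [0, 0, 3], 0], [1, [0, 0, 3], 0]])

```text
time_s: 8.38
tool_pos: [0.5516, -0.2869, 0.0102]
ee_rot: [3.141, -0.001, 0.001]
force: [-0.6, 0.7, 5.9]
gripper_width: 0.003
grip_force: 2.8
```

Emit:
move_arm(motion=[[1, [0, 0, 1], 0], [1, [0, 0, 2], 0], [1, [0, 0, 2], 0]])

```text
time_s: 8.63
tool_pos: [0.5517, -0.2869, 0.0092]
ee_rot: [-3.142, 0.001, 0.0]
force: [-5.2, 2.2, 21.7]
gripper_width: 0.003
grip_force: 10.9
```

Emit:
move_arm(motion=[[1, [0, 0, 1], 0], [1, [0, 0, 1], 0]])

```text
time_s: 8.8
tool_pos: [0.5517, -0.2869, 0.009]
ee_rot: [-3.141, 0.001, 0.0]
force: [-12.1, 6.4, 35.1]
gripper_width: 0.004
grip_force: 17.7
```

It's hard on the stop. I'll ease 1 mm and hold about 1.7 s.

Emit:
move_arm(motion=[[1, [0, 0, -1], 0], [1, [0, 0, -1], 0], [1, [0, 0, -1], 0], [1, [0, 0, -1], 0], [1, [0, 0, -1], 0]])

```text
time_s: 9.22
tool_pos: [0.5517, -0.2869, 0.0092]
ee_rot: [3.141, -0.001, 0.0]
force: [-6.8, 2.6, 22.4]
gripper_width: 0.005
grip_force: 11.0
```

Emit:
move_arm(motion=[[1, [0, 0, 0], 0], [1, [0, 0, 0], 0], [1, [0, 0, 0], 0], [1, [0, 0, 0], 0], [1, [0, 0, 0], 0]])

```text
time_s: 9.63
tool_pos: [0.5517, -0.2869, 0.0093]
ee_rot: [3.141, -0.001, 0.0]
force: [-5.7, 3.5, 21.6]
gripper_width: 0.005
grip_force: 11.0
```

Emit:
move_arm(motion=[[1, [0, 0, 0], 0], [1, [0, 0, 0], 0], [1, [0, 0, 0], 0], [1, [0, 0, 0], 0], [1, [0, 0, 0], 0]])

```text
time_s: 10.05
tool_pos: [0.5517, -0.2869, 0.0092]
ee_rot: [3.141, -0.001, 0.0]
force: [-5.0, 3.3, 22.0]
gripper_width: 0.004
grip_force: 11.0
```

Emit:
move_arm(motion=[[1, [0, 0, 0], 0], [1, [0, 0, 0], 0], [1, [0, 0, 0], 0], [1, [0, 0, 0], 0], [1, [0, 0, 0], 0]])

```text
time_s: 10.47
tool_pos: [0.5517, -0.2869, 0.0092]
ee_rot: [3.142, -0.001, 0.0]
force: [-6.1, 2.3, 22.0]
gripper_width: 0.003
grip_force: 11.0
```

Emit:
move_arm(motion=[[1, [0, 0, -4], 0], [1, [0, 0, -12], 0], [1, [0, 0, -30], 0], [1, [0, 0, -50], 0], [1, [0, 0, -70], 0]])

```text
time_s: 10.88
tool_pos: [0.5508, -0.2864, 0.0786]
ee_rot: [-3.141, 0.001, 0.002]
force: [0.5, -0.8, -0.1]
gripper_width: 0.006
grip_force: 0.0
```

Emit:
move_arm(motion=[[1, [0, 0, -14], 0], [1, [0, 0, -14], 0], [1, [0, -20, -14], 0], [1, [0, -45, -14], 0], [1, [0, -65, -14], 0]])

```text
time_s: 11.3
tool_pos: [0.5507, -0.2205, 0.0913]
ee_rot: [-3.141, 0.002, 0.002]
force: [0.1, 0.2, -1.1]
gripper_width: 0.007
grip_force: 0.0
```

Emit:
move_arm(motion=[[1, [-1, -15, 0], 0], [1, [-1, -19, 0], 0], [1, [-1, -19, 0], 0], [1, [-1, -19, 0], 0]])

```text
time_s: 11.63
tool_pos: [0.5506, -0.203, 0.092]
ee_rot: [3.142, -0.0, -0.0]
force: [0.6, 0.1, 0.1]
gripper_width: 0.006
grip_force: 0.0
```

```bash
python3 -c "
from h import *
w=snap('wrist','w8'); go([0.5505,-.2035,.055],0)
im=w['pixels'].astype(int)
m=(im[:,:,0]>100)&(im[:,:,1]<70)&(im[:,:,2]<70)
for r in(190,200,210):
    c=np.where(m[r])[0];sp=np.split(c,np.where(np.diff(c)>3)[0]+1)
    print(r,[(a[0],a[-1],ray(w,a[0],r,.094).round(4)[1],ray(w,a[-1],r,.094).round(4)[1],ray(w,(a[0]+a[-1])/2,r,.045).round(4)) for a in sp if len(a)>3])
"
```

```text
pos [ 0.5506 -0.2034  0.0921] ang -0.0 shift mm [-0.1  0.1 37.1] twist -0.0 F [ 0.1 -0.9 -0. ]
190 [(np.int64(259), np.int64(373), np.float64(-0.1668), np.float64(-0.242), array([ 0.5652, -0.2048,  0.045 ])), (np.int64(402), np.int64(429), np.float64(-0.2612), np.float64(-0.279), array([ 0.5653, -0.2867,  0.045 ]))]
200 [(np.int64(260), np.int64(373), np.float64(-0.1671), np.float64(-0.2424), array([ 0.5566, -0.2052,  0.045 ])), (np.int64(395), np.int64(436), np.float64(-0.2571), np.float64(-0.2844), array([ 0.5567, -0.2875,  0.045 ]))]
210 [(np.int64(260), np.int64(372), np.float64(-0.1668), np.float64(-0.2421), array([ 0.5479, -0.2049,  0.045 ])), (np.int64(394), np.int64(435), np.float64(-0.2569), np.float64(-0.2845), array([ 0.5479, -0.2875,  0.045 ]))]
```

Emit:
move_arm(motion=[[1, [0, 0, 12], 0], [1, [0, 0, 24], 0], [1, [0, 0, 33], 0], [1, [0, 0, 36], 0], [1, [0, 0, 36], 0]])

```text
time_s: 12.1
tool_pos: [0.5495, -0.2026, 0.0545]
ee_rot: [-3.141, 0.001, 0.004]
force: [0.6, -0.5, 0.2]
gripper_width: 0.003
grip_force: 0.0
```

Emit:
move_arm(motion=[[1, [0, 8, 0], 0], [1, [0, 16, 0], 0], [1, [0, 23, 0], 0], [1, [0, 30, 0], 0], [1, [0, 38, 0], 0]])

```text
time_s: 12.52
tool_pos: [0.5508, -0.2417, 0.0565]
ee_rot: [3.141, -0.001, 0.001]
force: [1.5, 1.7, -0.1]
gripper_width: 0.006
grip_force: 0.9
```

Emit:
move_arm(motion=[[1, [0, 8, 0], 0], [1, [0, 16, 0], 0], [1, [0, 24, 0], 0], [1, [0, 32, 0], 0], [1, [0, 40, 0], 0]])

```text
time_s: 12.93
tool_pos: [0.5504, -0.2816, 0.0562]
ee_rot: [3.142, -0.001, 0.0]
force: [1.0, 1.8, 1.7]
gripper_width: 0.005
grip_force: 0.9
```

Emit:
move_arm(motion=[[1, [0, 8, 0], 0], [1, [0, 14, 0], 0], [1, [0, 20, 0], 0], [1, [0, 22, 0], 0]])

```text
time_s: 13.27
tool_pos: [0.5504, -0.3036, 0.0561]
ee_rot: [3.142, -0.001, -0.0]
force: [0.5, 1.8, 0.6]
gripper_width: 0.0
grip_force: 0.8
```

Shutter carried along (1.8 N). Now small steps to the stop.

Emit:
move_arm(motion=[[1, [0, 1, 0], 0], [1, [0, 2, 0], 0], [1, [0, 3, 0], 0], [1, [0, 4, 0], 0], [1, [0, 4, 0], 0]])

```text
time_s: 13.68
tool_pos: [0.5504, -0.3067, 0.0561]
ee_rot: [-3.142, 0.001, 0.0]
force: [0.6, 1.4, 0.6]
gripper_width: 0.006
grip_force: 0.4
```

Emit:
move_arm(motion=[[1, [0, 1, 0], 0], [1, [0, 2, 0], 0], [1, [0, 2, 0], 0]])

```text
time_s: 13.93
tool_pos: [0.5504, -0.3088, 0.0561]
ee_rot: [3.142, -0.001, -0.0]
force: [1.4, 1.5, -0.7]
gripper_width: 0.004
grip_force: 0.5
```

Emit:
move_arm(motion=[[1, [0, 1, 0], 0], [1, [0, 2, 0], 0], [1, [0, 2, 0], 0]])

```text
time_s: 14.18
tool_pos: [0.5504, -0.3102, 0.0561]
ee_rot: [-3.14, 0.001, 0.0]
force: [2.2, 7.3, 2.2]
gripper_width: 0.008
grip_force: 3.4
```

Emit:
move_arm(motion=[[1, [0, 1, 0], 0], [1, [0, 1, 0], 0]])

```text
time_s: 14.35
tool_pos: [0.5503, -0.3103, 0.056]
ee_rot: [-3.139, 0.002, 0.001]
force: [3.4, 13.8, 4.6]
gripper_width: 0.008
grip_force: 7.2
```

Emit:
move_arm(motion=[[1, [0, 1, 0], 0], [1, [0, 1, 0], 0]])

```text
time_s: 14.52
tool_pos: [0.5503, -0.3104, 0.0559]
ee_rot: [-3.138, 0.002, 0.002]
force: [3.2, 22.8, 6.0]
gripper_width: 0.005
grip_force: 11.0
```

On the closed stop. I'll back off into the gap, lift clear and verify numerically.

Emit:
move_arm(motion=[[1, [0, -6, 0], 0], [1, [0, -14, 0], 0], [1, [0, -20, 0], 0], [1, [0, -20, 0], 0]])

```text
time_s: 14.85
tool_pos: [0.5502, -0.2918, 0.056]
ee_rot: [-3.141, -0.0, 0.001]
force: [-0.1, -0.4, 0.0]
gripper_width: 0.005
grip_force: 0.0
```

Emit:
move_arm(motion=[[1, [0, 0, -15], 0], [1, [0, 0, -35], 0], [1, [0, 0, -60], 0], [1, [0, 0, -80], 0], [1, [0, 0, -80], 0]])

```text
time_s: 15.27
tool_pos: [0.5526, -0.2944, 0.1415]
ee_rot: [3.138, -0.001, 0.009]
force: [1.1, -0.7, 1.0]
gripper_width: 0.006
grip_force: 0.0
```

```bash
python3 -c "
from h import *
w=snap('wrist','w9'); go([0.5505,-.2885,.135],0)
im=w['pixels'].astype(int)
m=(im[:,:,0]>100)&(im[:,:,1]<70)&(im[:,:,2]<70)
for r in(180,195,210):
    c=np.where(m[r])[0];sp=np.split(c,np.where(np.diff(c)>3)[0]+1)
    print(r,[(a[0],a[-1],ray(w,a[0],r,.094).round(4)[1],ray(w,a[-1],r,.094).round(4)[1]) for a in sp if len(a)>3])
"
```

```text
pos [ 0.5518 -0.2939  0.1394] ang -0.0 shift mm [-1.3 -5.4  4.4] twist -0.0 F [-0.3  0.5 -0.4]
180 [(np.int64(260), np.int64(351), np.float64(-0.2505), np.float64(-0.3249))]
195 [(np.int64(261), np.int64(351), np.float64(-0.2508), np.float64(-0.3253))]
210 [(np.int64(150), np.int64(161), np.float64(-0.1572), np.float64(-0.1664)), (np.int64(262), np.int64(351), np.float64(-0.251), np.float64(-0.3257))]
```

```bash
python3 -c "
from station import bot
print(bot.finish_job())"
```

```text
the job is handed in; nothing more can be done
None
```

I opened the red shutter, held the reset key on its stop for about 1.8 s, let it come up, closed the shutter against its stop, and handed the job in at about 15 s. My first opening pass went over the shutter without touching it, because the reported tip height reads about 30 mm low.

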